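Index the crucible carousel by one hole

TASK

Move the crucible carousel on by one place, without grasping or lifting anything: with the fingertips gently press the black-capped plunger down until its tooth is free of the metal ring, keep it in and push it round clockwise (seen from above) to the very next hole, then let go so that the tooth springs up and locks there. Never turn the table the wrong way or past that hole to another; the crucibles stay in their seats and the bottles and flask beside it stay where they are.

Things in the scene. Friction and masses are not known exactly. Their poses are not given: they have to be found in the camera images.
- carousel: Crucible carousel, fixed to the table; origin on its vertical axis at table height, z up, x towards the hole where the tooth starts. Round dark base 260 mm across, 8 mm thick; over its edge on pillars a fixed metal index ring, radii 108 to 128 mm, underside 34 mm and top 42 mm above the table, cut through by six holes (gaps 14 mm wide), 60 degrees apart.
- hub (a point): Centre of the turntable: on the carousel's axis, top of the hub nut, 29 mm above the table. The turntable is the round grey plate (200 mm across, top at 16 mm) inside the index ring, with six raised seats 52 mm from the axis, four of them holding crucibles. Nothing on it but the plunger's cap is higher than 59 mm.
- cap (a point): Centre of the dish floor in the plunger's round black cap; z up, x outward from the carousel's axis. The plunger stands on the turntable 88 mm from the axis and goes round with it. Cap 54 mm across; dish 46 mm across inside, 5 mm deep, floor 75 mm above the table at rest (rim 80 mm). The fingertip need not turn with the cap.
- tooth (a point): Middle of the outer part of the plunger's tooth, 118 mm from the axis, 38 mm above the table when up. The tooth is a round steel bar 9 mm thick that points outward from the stem into a hole of the ring and locks the turntable. Between holes the spring holds it against the ring's underside; released within 4 mm of a hole's middle it springs up and centres itself.
- next_hole (a point): Middle of the index ring's next hole clockwise (seen from above), 118 mm from the axis, at the ring's top face, 42 mm above the table. Fixed; the tooth belongs here at the end.
- turntable (a joint): Angle of the turntable, rad, growing clockwise seen from above: 0 at the start, tooth in its first hole; 1.047 with the tooth in the next hole. Locked it has about 0.02 rad of play either way. Unlocked it turns with about 1 to 2 N at the cap, so a fingertip pressing in the dish takes it along by friction or against the rim, and it stays where left.
- plunger (a joint): How far the plunger is pushed down, m: 0 up in a hole; from 0.0085 the tooth is free below the ring; 0.014 hard stop; negative if pulled up. The spring pushes back with about 0.45 N per mm (5 N at 11 mm); no more than 32 N may be put on it.
- crucible0: White porcelain crucible with lid, 45 mm across, 43 mm tall, standing loose in a seat of the turntable; origin at its underside, 16 mm above the table. It rides along and is left alone.
- seat0 (a point): Centre of the seat of crucible0 on the turntable, at the crucible's underside; goes round with the turntable.
- crucible1: White porcelain crucible with lid, 45 mm across, 43 mm tall, standing loose in a seat of the turntable; origin at its underside, 16 mm above the table. It rides along and is left alone.
- seat1 (a point): Centre of the seat of crucible1 on the turntable, at the crucible's underside; goes round with the turntable.
- crucible2: White porcelain crucible with lid, 45 mm across, 43 mm tall, standing loose in a seat of the turntable; origin at its underside, 16 mm above the table. It rides along and is left alone.
- seat2 (a point): Centre of the seat of crucible2 on the turntable, at the crucible's underside; goes round with the turntable.
- crucible3: White porcelain crucible with lid, 45 mm across, 43 mm tall, standing loose in a seat of the turntable; origin at its underside, 16 mm above the table. It rides along and is left alone.
- seat3 (a point): Centre of the seat of crucible3 on the turntable, at the crucible's underside; goes round with the turntable.
- dropper_bottle: Bystander left of the carousel: amber dropper bottle with a red rubber bulb, 38 mm across, 109 mm tall; loose; origin at its underside. Leave it alone.
- weighing_bottle: Bystander left of the carousel: clear glass weighing bottle with a ground lid, 37 mm across, 71 mm tall; loose; origin at its underside. Leave it alone.
- small_flask: Bystander left of the carousel: small stoppered conical glass flask, 54 mm across, 103 mm tall; loose; origin at its underside. Leave it alone.

How it is judged:
By the outcome, as a careful person would: the job done as asked, in the order asked, and still so for the second after the job is handed in, with the robot touching nothing.
It also fails if it takes over 35 s, if anything falls off the work surface, if the arm or the gripper's body presses on something with over 40 N, if the wrist force passes 120 N, or if a joint passes its speed limit or range.

ROBOT

A 7-joint arm with a two-finger parallel gripper is mounted at the origin on a cart in front of the work surface, level with it; the furniture and walls round the work are solid. World frame = base frame: x ahead of the robot, y to its left, z up, the work surface at z = 0. Lengths are in m, angles in rad, forces in N, time in s.
With the tool pointing down it reaches from about 0.4 to 0.85 m from the base axis. Payload 10.4 kg.
Tool frame: the origin (TCP) lies where the fingers leave the gripper's body, on its centre line; the fingertips stand 73 mm ahead of it and the grasp point (between the pads) lies 54 mm ahead of it; z points along the fingers, y is the line along which they close (so a half turn about z gives the same grasp; the last joint's range is limited). The gripper opens to 85 mm and grips with 20 to 120 N. Pads are 22 mm wide; open, the fingers measure 114 mm over their backs; the gripper's body (76 mm by 85 mm) begins 54 mm behind the grasp point. The pads swing forward as they close: fully open they stand 13 mm farther back than shut.
Start: joints at [1.119, 0.332, -0.065, 1.46, 0.022, 1.35, -0.088], TCP at [0.26, -0.568, 0.304] pointing down, gripper open.
Joint ranges: [-2.6, 2.6], [-0.5, 2.12], [-1.47, 1.34], [0.16, 2.42], [-1.27, 4.41], [0.06, 2.06], [-2.6, 2.6]. Speed limits (rad/s): [2.22, 2.22, 2.79, 2.79, 3.14, 3.14, 3.14].

INTERFACE

Orientations are given as a unit quaternion [x, y, z, w].
In Python, from workcell import manip, camera gives the robot as it stands. The module is installed in compiled form; this text tells all that it offers.
- The arm moves only by the shell command python3 -m creep 'ROWS' [OPENING] [FORCE]. ROWS is JSON, a list of rows, each a list of 2 entries, a list of its own where there are three numbers: the shift along the tool's x, y, z in mm, then the turn about the tool's z in rad. In form: [[[tx, ty, tz], twist], ...]. A call has 1 to 5 rows; each row is the pose to reach, as a shift and turn from the pose commanded when the call began, along the tool's axes at that moment; what a row does not reach only later rows make up. A row lasts 1/12 s, in which the tool goes at most 41.7 mm and 7.16 degrees, less where a joint would pass 70% of its speed; a pose out of reach is approached as far as the arm can. A call with a gripper value outside its range is refused whole. OPENING is the opening, from 0 (shut) to 1 (fully open), set as the call begins (- or left out, the last holds). The fingers move at their own pace and stop on an object; FORCE is the grip in N (left out, the last holds). Time passes only in rows, so rows that repeat a pose let the fingers close. It gives the time, the measured TCP pose, the force, the opening and the grip force at its end, in the units of the state.
- manip.get_obs(): the state, without advancing time (a new reading comes with each control period).
- camera(name): name is "side" or "top"; returns a dict with "pixels" (480x640x3 uint8, red, green, blue), "z_map" (480x640 float32, m along the optical axis (not along the pixel's ray), 0 where there is no reading), "fx", "fy", "cx", "cy" (pixels), "distortion" ([k1, k2, p1, p2, k3] as OpenCV has them; the pictures are not rectified), "extrinsics" (4x4, takes a point from world to camera coordinates). Camera axes: x right, y down, z forward; pixel columns grow to the right and rows downward; lengths in m; the calibration is good to about 2 mm. A picture is of the moment at which its call begins.
- manip.hand_in(): hands the job in; it is judged then, once.
The state is a dict: "clock": time; "joint_pos": joint angles; "joint_velocities": joint speeds; "tau": joint torques, N m; "position": TCP position; "ee_rot": TCP orientation; "ft_force": force on the tool from outside, world axes, zero at the start; "torque": the same for the moment, N m; "grip_width": opening from 0.0 (shut) to 1.0 (fully open); "grasp_force": force on a finger pad.
Only numpy, scipy, OpenCV 4.12 (cv2) and the standard library are available. Lean on these libraries where they do the work, as an engineer would, in place of code of your own. Each camera call takes 0.05 s, during which the arm holds its last target. There are 200 camera calls.

## Working session

There is one attempt and no reset: what is moved stays moved. The work goes in short steps, Python scripts to look and compute and a shell command to move; the robot and the scene stay as the last step left them, time stands still between calls to the robot, and variables do not carry over. Pictures are saved under pics/ and viewed, at most 10 in all, crops included, and the job is handed in when it is done.

```bash
mkdir -p pics; cat > h.py <<'E'
import numpy as np, cv2
from workcell import manip, camera
def snap(name,out):
    c=camera(name); cv2.imwrite(out,c["pixels"][:,:,::-1]); np.save(f"/tmp/{name}.npy",c,allow_pickle=True); return c
def load(name): return np.load(f"/tmp/{name}.npy",allow_pickle=True).item()
def K(c): return np.array([[c["fx"],0,c["cx"]],[0,c["fy"],c["cy"]],[0,0,1.]])
def plane(c,u,v,z):
    n=cv2.undistortPoints(np.array([[[u,v]]],float),K(c),np.array(c["distortion"],float))[0,0]
    E=np.array(c["extrinsics"]); R,t=E[:3,:3],E[:3,3]; o=-R.T@t; d=R.T@np.array([n[0],n[1],1])
    return o+d*(z-o[2])/d[2]
def proj(c,P):
    E=np.array(c["extrinsics"]); return cv2.projectPoints(np.array(P,float).reshape(-1,1,3),cv2.Rodrigues(E[:3,:3])[0],E[:3,3],K(c),np.array(c["distortion"],float))[0][:,0]
def world(c):
    z=c["z_map"]; v,u=np.mgrid[:480,:640]
    n=cv2.undistortPoints(np.stack([u,v],-1).reshape(-1,1,2).astype(float),K(c),np.array(c["distortion"],float))[:,0]
    P=np.c_[n,np.ones(len(n))]*z.reshape(-1,1); E=np.array(c["extrinsics"]); return ((P-E[:3,3])@E[:3,:3]).reshape(480,640,3)
E
python3 - <<'E'
from h import *
snap("top","pics/top0.png"); snap("side","pics/side0.png"); s=manip.get_obs(); print(s)
E
```

```text
{'clock': 0.1, 'joint_pos': array([ 1.11939546,  0.33280798, -0.06468409,  1.46085646,  0.02157317,
        1.3498853 , -0.08848546]), 'joint_velocities': array([ 1.69338316e-03, -4.09238393e-03,  1.50828868e-04, -1.28425086e-03,
       -1.63793530e-04, -3.71872586e-04, -5.21039015e-05]), 'tau': array([ 1.29982363e-03, -6.26746917e+01,  4.89589409e-02, -3.92431283e+01,
        1.61667162e-02,  6.95556824e-03,  1.56397238e-05]), 'position': array([ 0.25976253, -0.56819781,  0.30319623]), 'ee_rot': array([ 9.77102579e-01,  2.12767836e-01, -1.51693160e-04, -6.13078038e-04]), 'ft_force': array([-0.08077821,  0.00849673, -0.17510538]), 'torque': array([-0.04151379, -0.0216634 , -0.01037152]), 'grasp_force': 0.0, 'grip_width': 0.9968555021655211}
```

View pics/top0.png

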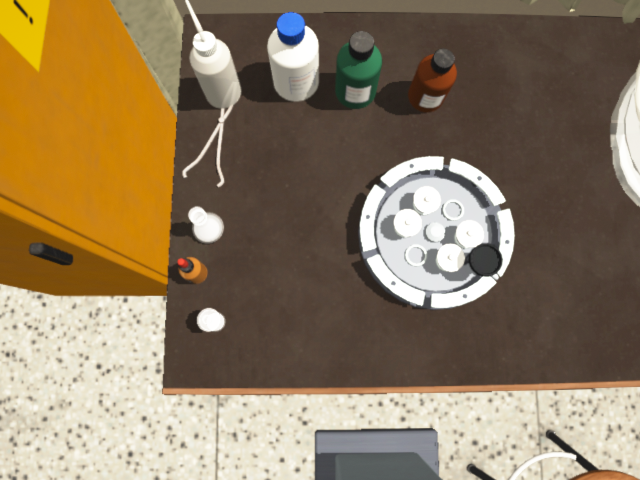

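View pics/side0.png

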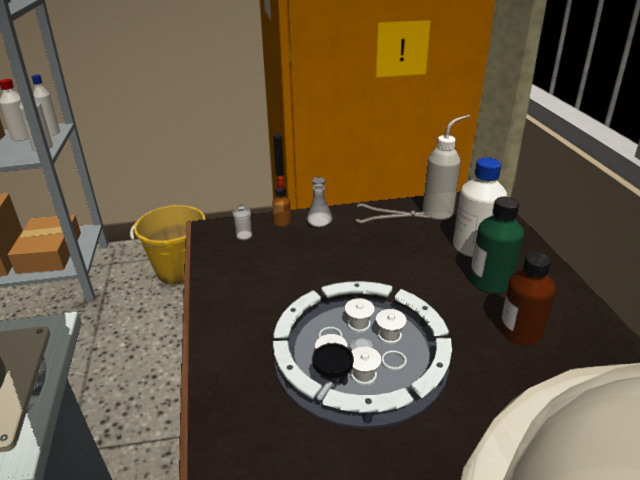

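Top view: hub at about (436,232), cap at (485,260), tooth at about (499,275), and ring gaps visible. The bystanders are far left, at about (208,228), (193,270) and (210,320). I'll enlarge the carousel.

```bash
python3 - <<'E'
from h import *
c=load("top"); im=c["pixels"][145:320,345:530,::-1]; cv2.imwrite("pics/crop.png",cv2.resize(im,None,fx=3.4,fy=3.4,interpolation=cv2.INTER_CUBIC))
W=world(c); z=W[...,2]
sub=np.zeros((480,640),bool); sub[145:320,345:530]=1
m=sub&(z>.036)&(z<.047); P=W[m]
# ring fit: circle centre by minimising radius outside [108,128]
from scipy.optimize import minimize
f=lambda p:(np.clip(abs(np.hypot(P[:,0]-p[0],P[:,1]-p[1])-.118)-.010,0,.01)**2).sum()
g=plane(c,436,232,.029); r=minimize(f,g[:2],method="Nelder-Mead"); print("hub px",g,"ring",r.x,len(P))
C=r.x
mc=sub&(z>.066)&(z<.09); Q=W[mc]; print("cap",Q.mean(0),len(Q),Q[:,:2].min(0),Q[:,:2].max(0),np.percentile(Q[:,2],[5,50,95]))
d=P[:,:2]-C; rr=np.hypot(*d.T); a=np.degrees(np.arctan2(d[:,1],d[:,0]))
h,_=np.histogram(a[(rr>.112)&(rr<.124)],np.arange(-180,181,2)); print([(int(-180+2*i),int(k)) for i,k in enumerate(h) if k<10])
for n,uv,zz in [("cap",(485,260),.075)]:
    p=plane(c,*uv,zz); print(n,p,np.hypot(*(p[:2]-C)),np.degrees(np.arctan2(*(p[:2]-C)[::-1])))
E
```

```text
hub px [ 0.59464036 -0.0394994   0.029     ] ring [ 0.59625555 -0.03848716] 4926
cap [ 0.53856397 -0.10545569  0.07716642] 899 [ 0.51257999 -0.13186102] [ 0.56486102 -0.07878696] [0.07356979 0.07664903 0.08181929]
[(-130, 3), (-128, 6), (-126, 4), (-124, 4), (-122, 4), (-120, 4), (-118, 7), (-74, 0), (-72, 0), (-70, 0), (-14, 0), (-12, 0), (-10, 0), (46, 3), (48, 0), (50, 0), (106, 0), (108, 0), (110, 0), (166, 0), (168, 0), (170, 0)]
cap [ 0.5382148  -0.10518214  0.075     ] 0.08841351193911141 -131.03114821595045
```

View pics/crop.png

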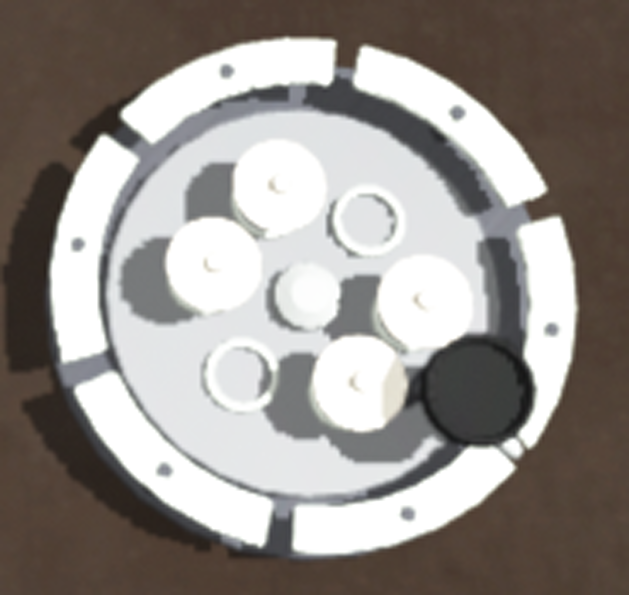

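The carousel centre is at about (0.596,-0.038). The start hole is at -131° and the next clockwise hole at 169°. That puts the cap at (0.538,-0.105) now and at about (0.510,-0.022) when the move is done. Shut the fingers and approach.

```bash
python3 -m creep '[[[32,-22,0],0],[[64,-44,0],0],[[96,-66,0],0],[[128,-88,0],0],[[160,-109,0],0]]' 0 20
python3 -m creep '[[[32,-22,0],0],[[64,-44,0],0],[[96,-66,0],0],[[128,-88,0],0],[[160,-109,0],0]]'
python3 -m creep '[[[32,-22,20],0],[[64,-44,40],0],[[96,-66,60],0],[[126,-87,80],0],[[126,-87,100],0]]'
cat > t.py <<'E'
import sys
from h import *
from scipy.spatial.transform import Rotation as R
s=manip.get_obs(); t=np.array([float(a) for a in sys.argv[1:4]]); p=s["position"]
r=R.from_quat(s["ee_rot"]); print("t",s["clock"],"pos",p.round(4),"F",s["ft_force"].round(2),"tip",(p+r.apply([0,0,.073])).round(4),"grip",round(s["grip_width"],3))
print("shift mm",(r.inv().apply(t-(p+r.apply([0,0,.073])))*1e3).round(1))
E
python3 t.py .5386 -.1052 .075
```

```text
clock: 0.52
position: [0.3605, -0.4009, 0.3036]
ee_rot: [0.977, 0.213, -0.0, -0.0]
ft_force: [0.4, -0.6, 1.2]
grip_width: 0.303
grasp_force: 0.0
clock: 0.93
position: [0.4607, -0.2352, 0.3038]
ee_rot: [0.977, 0.213, -0.0, 0.0]
ft_force: [1.1, 0.1, 0.7]
grip_width: -0.001
grasp_force: 0.0
clock: 1.35
position: [0.5412, -0.0985, 0.2036]
ee_rot: [0.976, 0.216, 0.002, -0.001]
ft_force: [-0.5, 0.4, -0.2]
grip_width: 0.006
grasp_force: 0.0
t 1.35 pos [ 0.5412 -0.0985  0.2036] F [-0.53  0.45 -0.18] tip [ 0.5414 -0.0982  0.1306] grip 0.006
shift mm [-5.6  5.2 55.6]
```

```bash
python3 -m creep '[[[-3,3,15],0],[[-5,5,35],0],[[-5,5,42],0],[[-5,5,42],0],[[-5,5,42],0]]'
python3 t.py .5386 -.1052 .075; python3 - <<'E'
from h import *
c=snap("side","pics/s1.png"); d=snap("top","pics/t1.png")
a=cv2.resize(c["pixels"][270:430,250:470,::-1],None,fx=2.7,fy=2.7,interpolation=cv2.INTER_CUBIC)
cv2.imwrite("pics/s1c.png",a)
E
```

```text
clock: 1.77
position: [0.5363, -0.1122, 0.1622]
ee_rot: [0.977, 0.213, -0.0, -0.0]
ft_force: [-1.0, 0.0, 0.1]
grip_width: 0.001
grasp_force: 0.0
t 1.7667 pos [ 0.5363 -0.1122  0.1622] F [-1.02  0.02  0.08] tip [ 0.5363 -0.1122  0.0892] grip 0.001
shift mm [ 5.  -5.4 14.2]
```

View pics/s1c.png

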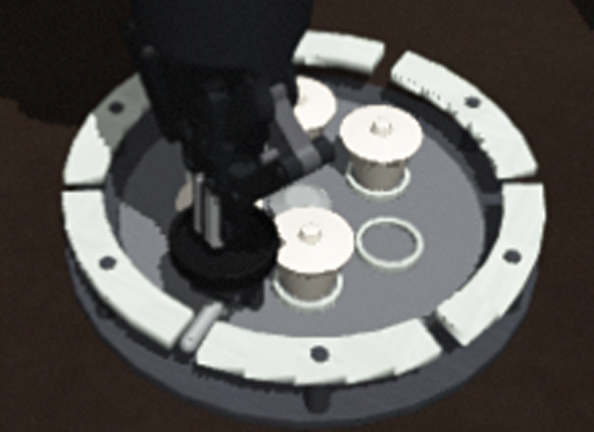

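The crop shows the closed tips over the cap, about 15 px left of its centre; the cap is at (222,245). This matches the measured 5 mm offset. Centre, then lower to light contact.

```bash
python3 -m creep '[[[3,-3,3],0],[[5,-5,6],0],[[5,-5,10],0],[[5,-5,14],0],[[5,-5,17],0]]'
python3 -m creep '[[[0,0,1],0],[[0,0,2],0],[[0,0,2],0],[[0,0,2],0]]'
python3 t.py .5386 -.1052 .0635
```

```text
clock: 2.28
position: [0.5387, -0.1054, 0.1444]
ee_rot: [0.977, 0.213, -0.0, -0.0]
ft_force: [0.3, 1.0, 2.4]
grip_width: 0.001
grasp_force: 0.8
clock: 2.62
position: [0.5387, -0.1056, 0.1431]
ee_rot: [0.977, 0.213, 0.0, 0.0]
ft_force: [-0.5, 0.7, 2.2]
grip_width: -0.001
grasp_force: 1.1
t 2.6167 pos [ 0.5387 -0.1056  0.1431] F [-0.47  0.71  2.2 ] tip [ 0.5388 -0.1056  0.0701] grip -0.001
shift mm [ 0.  -0.4  6.6]
```

Contact: 2.2 N at about 5 mm, matching the spring. Press to about 12 mm.

```bash
python3 -m creep '[[[0,0,2],0],[[0,0,4],0],[[0,0,6],0],[[0,0,7],0],[[0,0,7],0]]'
python3 t.py .5386 -.1052 .063
python3 - <<'E'
from h import *
from scipy.spatial.transform import Rotation as R
r=R.from_quat(manip.get_obs()["ee_rot"]); C=np.array([.5963,-.0385]);f=lambda a:np.r_[C+.088*np.array([np.cos(a),np.sin(a)]),0]
a0=np.radians(-131)
for k in range(0,61,4): print(k,(r.inv().apply(f(a0-np.radians(k))-f(a0))*1e3).round(1)[:2])
E
```

```text
clock: 3.03
position: [0.5389, -0.1057, 0.1359]
ee_rot: [0.977, 0.213, 0.0, 0.0]
ft_force: [0.9, 0.3, 5.0]
grip_width: 0.003
grasp_force: 2.7
t 3.0333 pos [ 0.5389 -0.1057  0.1359] F [0.92 0.27 4.99] tip [ 0.5389 -0.1057  0.0629] grip 0.003
shift mm [-0.1 -0.6 -0.1]
0 [0. 0.]
4 [-2.3 -5.7]
8 [ -4.3 -11.5]
12 [ -5.8 -17.5]
16 [ -6.9 -23.5]
20 [ -7.6 -29.6]
24 [ -7.9 -35.7]
28 [ -7.7 -41.9]
32 [ -7.1 -48. ]
36 [ -6.1 -54. ]
40 [ -4.7 -60. ]
44 [ -2.8 -65.9]
48 [ -0.5 -71.6]
52 [  2.1 -77.1]
56 [  5.1 -82.5]
60 [  8.5 -87.6]
```

5 N at about 12 mm, so the tooth is free. Go round the arc, 20° first.

```bash
python3 -m creep '[[[-2.3,-5.7,0],0],[[-4.3,-11.5,0],0],[[-5.8,-17.5,0],0],[[-6.9,-23.5,0],0],[[-7.6,-29.6,0],0]]'
python3 -m creep '[[[0,0,0],0],[[0,0,0],0]]'
python3 t.py .5386 -.1052 .063
python3 - <<'E'
from h import *
c=snap("side","pics/s2.png"); d=snap("top","pics/t2.png")
a=cv2.resize(c["pixels"][270:430,250:470,::-1],None,fx=2.7,fy=2.7,interpolation=cv2.INTER_CUBIC)
b=cv2.resize(d["pixels"][145:320,345:530,::-1],(0,0),fx=2.4,fy=2.4,interpolation=cv2.INTER_CUBIC)
cv2.imwrite("pics/s2c.png",a)
E
```

```text
clock: 3.45
position: [0.5197, -0.0824, 0.1363]
ee_rot: [0.977, 0.212, 0.001, 0.001]
ft_force: [0.6, -2.5, 4.9]
grip_width: 0.003
grasp_force: 2.6
clock: 3.62
position: [0.5194, -0.0817, 0.1362]
ee_rot: [0.977, 0.213, 0.0, 0.0]
ft_force: [-0.9, 0.2, 5.0]
grip_width: 0.001
grasp_force: 2.6
t 3.6167 pos [ 0.5194 -0.0817  0.1362] F [-0.86  0.18  5.02] tip [ 0.5195 -0.0817  0.0632] grip 0.001
shift mm [ 7.6 29.3  0.2]
```

View pics/s2c.png

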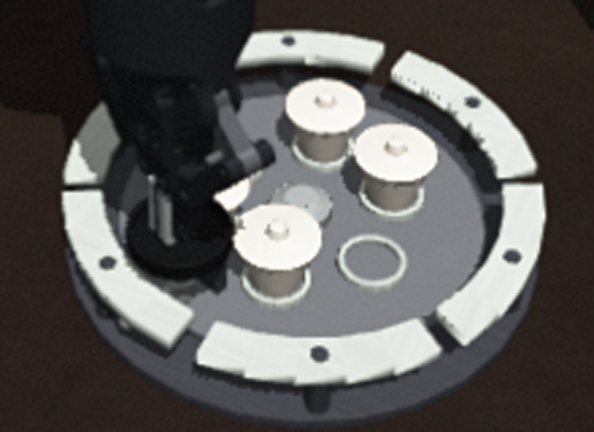

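The cap has gone round clockwise with the tip (now at (180,235)), and the ring's first hole is empty. Continue to about 55°, then measure.

```bash
python3 -m creep '[[[-0.3,-6.1,0],0],[[-0.1,-12.3,0],0],[[0.5,-18.4,0],0],[[1.5,-24.4,0],0],[[2.9,-30.4,0],0]]'
python3 -m creep '[[[1.9,-5.9,0],0],[[4.2,-11.6,0],0],[[6.8,-17.1,0],0],[[9,-21.2,0],0],[[9,-21.2,0],0]]'
python3 t.py .5099 -.0217 .063
cat > ang.py <<'E'
from h import *
from scipy.optimize import minimize_scalar, minimize
from scipy.spatial import cKDTree
import sys
C=np.array([.5963,-.0385])
def lids(W):
    m=(W[...,2]>.052)&(W[...,2]<.061)&(np.hypot(W[...,0]-C[0],W[...,1]-C[1])<.078)
    return W[m]
c0=np.load("/tmp/ref.npy",allow_pickle=True).item(); L0=lids(world(c0))
c=snap("side",f"pics/s{sys.argv[1]}.png"); snap("top",f"pics/t{sys.argv[1]}.png"); W=world(c); 
# lid centres in reference by k-means
_,_,cen=cv2.kmeans(L0[:,:2].astype(np.float32),4,None,(3,100,1e-6),10,cv2.KMEANS_PP_CENTERS); 
d=cen-C; print("ref lids r",np.hypot(*d.T).round(4),"ang",np.degrees(np.arctan2(d[:,1],d[:,0])).round(1))
L=lids(W)[:,:2]
a=np.radians(-131)
def cost(th,ctr=C):
    k=np.radians(np.array([-71,-11,49,109,169,-131])+0)-th
    P=ctr+.052*np.c_[np.cos(k),np.sin(k)]; dd=cKDTree(P).query(L)[0]
    return np.clip(dd-.0225,0,.01).mean()
T=cKDTree(L0[:,:2])
def cost2(p):
    th=p[0]; q=L-C; R=np.array([[np.cos(th),-np.sin(th)],[np.sin(th),np.cos(th)]]); return np.minimum(T.query(q@R.T+C+p[1:])[0],.004).mean()
ths=np.radians(np.arange(0,75,.5)); cs=[cost2([t,0,0]) for t in ths]; b=ths[np.argmin(cs)]
print("turn deg lids",np.degrees(b),min(cs),len(L))
m=(W[...,2]>.062)&(W[...,2]<.075)&(np.hypot(W[...,0]-C[0],W[...,1]-C[1])<.12); Q=W[m]
print("cap pts",len(Q),Q.mean(0))
from scipy.optimize import least_squares
E
cp /tmp/top.npy /tmp/lasttop.npy
python3 - <<'E'
from h import *
# reference top frame is t0; reload not saved as dict, so rebuild from calibration: report only
print(load("top")["clock"] if "clock" in load("top") else "no ref")
c=snap("side","pics/s3.png"); d=snap("top","pics/t3.png")
a=cv2.resize(c["pixels"][270:430,250:470,::-1],None,fx=2.7,fy=2.7,interpolation=cv2.INTER_CUBIC)
b=cv2.resize(d["pixels"][145:320,345:530,::-1],(0,0),fx=1,fy=1)
cv2.imwrite("pics/s3c.png",a)
# predicted tooth end / hole pixels in the crop
C=np.array([.5963,-.0385])
for k in (54,57,60,63):
    t=np.radians(-131-k); e=np.array([np.cos(t),np.sin(t)])
    print(k,[((x-[250,270])*2.7).round(0) for x in proj(c,[np.r_[C+.088*e,.068],np.r_[C+.118*e,.042],np.r_[C+.052*e,.016]])])
E
```

```text
clock: 4.13
position: [0.5097, -0.0535, 0.1362]
ee_rot: [0.977, 0.212, 0.0, 0.001]
ft_force: [0.1, -1.3, 4.9]
grip_width: 0.001
grasp_force: 2.6
clock: 4.55
position: [0.5092, -0.0292, 0.1362]
ee_rot: [0.977, 0.213, 0.0, 0.0]
ft_force: [-0.7, 0.9, 5.2]
grip_width: 0.001
grasp_force: 2.6
t 4.55 pos [ 0.5092 -0.0292  0.1362] F [-0.74  0.94  5.2 ] tip [ 0.5092 -0.0292  0.0632] grip 0.001
shift mm [ 3.8 -6.6  0.2]
no ref
54 [array([138., 155.]), array([ 83., 195.]), array([207., 219.])]
57 [array([137., 149.]), array([ 83., 187.]), array([206., 216.])]
60 [array([137., 143.]), array([ 83., 179.]), array([206., 212.])]
63 [array([138., 137.]), array([ 84., 171.]), array([206., 209.])]
```

View pics/s3c.png

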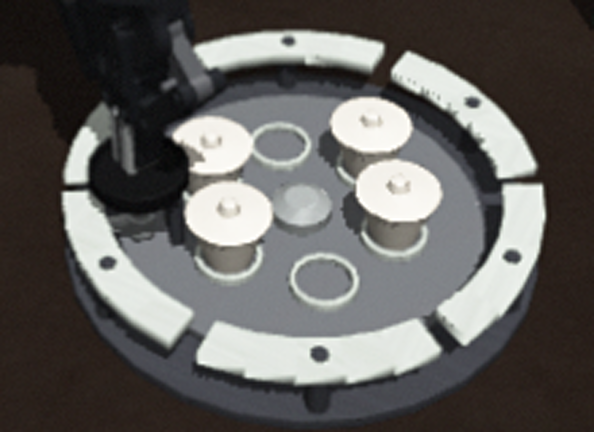

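Cap at about (138,165). The lid knobs are at (228,207), (211,138), (372,120) and (400,183), with the empty seats at (281,145) and (324,279). All crucibles are still seated. I'll work out the turn from how the knobs and seats moved between this view and the first crop.

```bash
cat > rot.py <<'E'
from h import *
c=load("side"); f=lambda p,z:plane(c,p[0]/2.7+250,p[1]/2.7+270,z)[:2]
def kab(A,B):
    A=np.array(A);B=np.array(B);a=A-A.mean(0);b=B-B.mean(0)
    H=a[:,0]*b[:,1]-a[:,1]*b[:,0]; return np.degrees(np.arctan2(H.sum(),(a*b).sum()))
z=.059
A=[f((311,231),z),f((381,127),z),f((390,242),.018)]
B=[f((228,207),z),f((400,183),z),f((324,279),.018)]
print("turn s1->s3",kab(A,B), "pair AB",kab(A[:2],B[:2]))
# present pattern: seat centre and angles, in this camera's frame
S=B+[f((211,138),z),f((372,120),z),f((281,145),.018)]
S=np.array(S); C=S.mean(0); d=S-C; print("centre",C,"r",np.hypot(*d.T).round(4),"ang mod 60",(np.degrees(np.arctan2(d[:,1],d[:,0]))%60).round(1))
A=np.array(A); d=A-C; print("start r",np.hypot(*d.T).round(4),"mod60",(np.degrees(np.arctan2(d[:,1],d[:,0]))%60).round(1))
# gap centres in side view at ring top
for p in [(392,63),(512,183),(439,330),(193,334),(78,187)]:
    d=f(p,.042)-C; print(p,np.hypot(*d).round(4),(np.degrees(np.arctan2(d[1],d[0]))).round(1))
W=world(c); m=(W[...,2]>.064)&(W[...,2]<.0715)&(np.hypot(W[...,0]-.509,W[...,1]+.029)<.04); Q=W[m]; print("cap",len(Q),Q.mean(0),Q.min(0),Q.max(0))
E
python3 rot.py
```

```text
turn s1->s3 -50.99071791829245 pair AB -50.312001227237104
centre [ 0.59522498 -0.04231358] r [0.0536 0.0524 0.0478 0.0514 0.0493 0.0555] ang mod 60 [29.6 27.3 29.7 29.9 25.8 27. ]
start r [0.0522 0.0498 0.051 ] mod60 [19.2 17.5 23.7]
(392, 63) 0.1154 47.7
(512, 183) 0.1121 -12.8
(439, 330) 0.1173 -71.2
(193, 334) 0.1179 -131.1
(78, 187) 0.12 170.0
cap 372 [ 0.50559822 -0.04311259  0.06691521] [ 0.48056462 -0.06454107  0.06402   ] [ 0.53306204 -0.01306798  0.07094129]
```

The turn is about 51.5°, so the tip slipped about 4° towards the rim. Go on about 6° and measure again.

```bash
python3 -m creep '[[[1.6,-2.6,0],0],[[3.3,-5.1,0],0],[[5,-7.6,0],0],[[5,-7.6,0],0],[[5,-7.6,0],0]]'
python3 t.py .5099 -.0217 .063
python3 - <<'E'
from h import *
c=snap("side","pics/s4.png")
a=c["pixels"][270:430,265:465,::-1]; cv2.imwrite("pics/s4c.png",cv2.resize(a,None,fx=3.7,fy=3.7,interpolation=cv2.INTER_CUBIC))
W=world(c);m=(W[...,2]>.064)&(W[...,2]<.0715)&(np.hypot(W[...,0]-.506,W[...,1]+.035)<.045); Q=W[m]; print(len(Q),Q.min(0),Q.max(0))
# depth-based lid centres: current vs reference via top-plane z .052-.056
E
```

```text
clock: 5.07
position: [0.5106, -0.0209, 0.1362]
ee_rot: [0.977, 0.213, 0.0, 0.0]
ft_force: [0.1, 1.1, 5.4]
grip_width: 0.003
grasp_force: 2.6
t 5.0667 pos [ 0.5106 -0.0209  0.1362] F [0.05 1.09 5.4 ] tip [ 0.5106 -0.0209  0.0632] grip 0.003
shift mm [-1.   0.4  0.2]
372 [ 0.48062348 -0.05648326  0.06400319] [ 0.53381435 -0.00457837  0.0711297 ]
```

View pics/s4c.png

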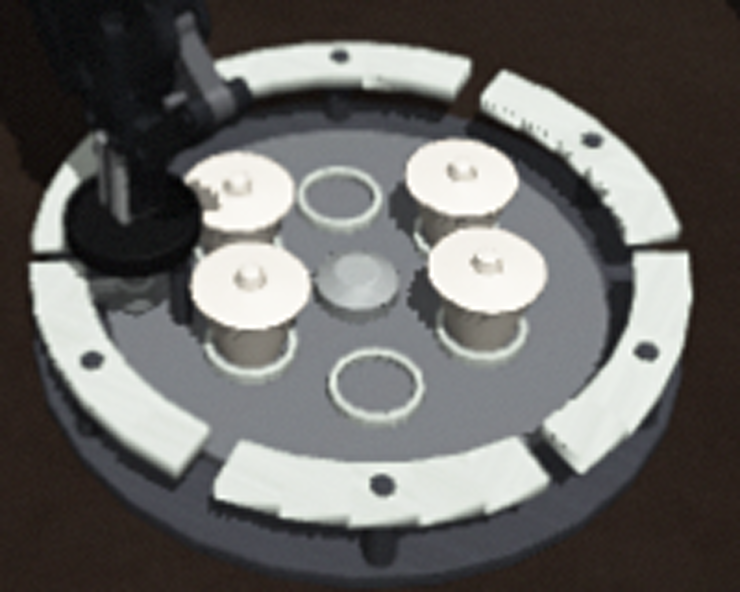

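All crucibles are seated. The cap has moved about 5.5° further, so the total is about 57°. For precision, I'll fit the lids and the ring gaps in one depth image (seats lie midway between holes when locked).

```bash
cat > fit.py <<'E'
from h import *
from scipy.optimize import minimize
c=load("side"); W=world(c).reshape(-1,3); C0=np.array([.5955,-.041])
r=np.hypot(*(W[:,:2]-C0).T)
P=W[(W[:,2]>.0385)&(W[:,2]<.046)&(r>.10)&(r<.135)][:,:2]
f=lambda p:np.clip(abs(np.hypot(*(P-p).T)-.118)-.010,0,.004).mean()
C=minimize(f,C0,method="Nelder-Mead",options=dict(xatol=1e-5)).x
d=P-C; a=np.degrees(np.arctan2(d[:,1],d[:,0])); a=a[abs(np.hypot(*d.T)-.118)<.007]
for g in (-131,-71,-11,49,169):
    e=(a-g+180)%360-180; e=e[abs(e)<15]; print("gap",g,"centre",round(g+(e[e<0].max()+e[e>0].min())/2,1), "width",round(e[e>0].min()-e[e<0].max(),1))
L=W[(W[:,2]>.050)&(W[:,2]<.060)&(r<.08)]; L=L[np.hypot(L[:,0]-.5106,L[:,1]+.025)>.032][:,:2]
def cost(p):
    k=np.radians(p[2]+60*np.arange(6)); S=p[:2]+.052*np.c_[np.cos(k),np.sin(k)]
    dd=np.hypot(L[:,None,0]-S[:,0],L[:,None,1]-S[:,1]).min(1); return np.clip(dd-.0222,0,.006).mean()+ .02*np.mean(np.clip(dd-.0,0,.03)**2)
best=min((minimize(cost,[*C,s],method="Nelder-Mead",options=dict(initial_simplex=[[*C,s],[C[0]+.002,C[1],s],[C[0],C[1]+.002,s],[*C,s+4]],xatol=1e-5,fatol=1e-9)) for s in (10,20,30)),key=lambda q:q.fun)
print("C",C,"lids",best.x[:2],"seat mod60",best.x[2]%60,best.fun,len(L))
E
python3 fit.py; python3 - <<'E'
from h import *
c=load("side"); W=world(c).reshape(-1,3)
L=W[(W[:,2]>.050)&(W[:,2]<.057)&(np.hypot(W[:,0]-.5955,W[:,1]+.041)<.08)]
# individual lids in the side camera
f=lambda p,z:plane(c,p[0]/3.7+265,p[1]/3.7+270,z)[:2]
S=np.array([f((251,276),.059),f((488,263),.059),f((238,183),.059),f((461,170),.059),f((376,384),.018),f((340,197),.018),f((357,272),.029)])
C=S[:6].mean(0); d=S-C; print(C,S[6],np.hypot(*d.T).round(4),(np.degrees(np.arctan2(d[:6,1],d[:6,0]))%60).round(1))
E
```

```text
gap -131 centre -130.9 width 6.6
gap -71 centre -70.8 width 6.3
gap -11 centre -10.7 width 6.0
gap 49 centre 49.3 width 6.8
gap 169 centre 168.9 width 5.4
C [ 0.59493586 -0.03946524] lids [ 0.59534398 -0.03934804] seat mod60 23.083655473883397 2.3581181238959472e-05 1965
[ 0.59500898 -0.04261777] [ 0.59509855 -0.04168873] [0.0525 0.0528 0.051  0.0496 0.0476 0.0563 0.0009] [24.6 20.2 25.1 21.3 24.1 22.2]
```

The seats are at 23.1° mod 60 and should be at 19.1°, so about 4° more.

```bash
python3 -m creep '[[[1.3,-1.6,0],0],[[2.6,-3.2,0],0],[[3.8,-4.8,0],0],[[3.8,-4.8,0],0],[[3.8,-4.8,0],0]]'
python3 -c "
from h import *
snap('side','pics/s5.png')"; python3 fit.py | tail -1; python3 t.py 0 0 0
```

```text
clock: 5.53
position: [0.512, -0.0151, 0.1362]
ee_rot: [0.977, 0.213, 0.0, 0.0]
ft_force: [-1.2, 0.1, 5.1]
grip_width: -0.003
grasp_force: 2.6
C [ 0.59489317 -0.03951477] lids [ 0.59516236 -0.0394992 ] seat mod60 19.45681047166756 2.1369982394716975e-05 1973
t 5.5833 pos [ 0.512  -0.0151  0.1362] F [0.13 0.23 4.36] tip [ 0.5121 -0.0151  0.0632] grip 0.003
shift mm [-459.5 -226.6   62.8]
```

Within about 0.4° of the hole. Let the plunger up straight.

```bash
python3 -m creep '[[[0,0,-3],0],[[0,0,-6],0],[[0,0,-9],0],[[0,0,-12],0],[[0,0,-15],0]]'
python3 -m creep '[[[0,0,-15],0],[[0,0,-40],0],[[0,0,-75],0],[[0,0,-110],0],[[0,0,-140],0]]'
python3 -m creep '[[[-30,25,0],0],[[-60,50,0],0],[[-90,75,0],0],[[-120,100,0],0],[[-150,125,0],0]]'
python3 -m creep '[[[-30,25,0],0],[[-60,50,0],0],[[-60,50,0],0],[[-60,50,0],0]]'
python3 - <<'E'
from h import *
c=snap("side","pics/s6.png"); cv2.imwrite("pics/s6c.png",cv2.resize(c["pixels"][270:430,265:465,::-1],None,fx=3.7,fy=3.7,interpolation=cv2.INTER_CUBIC))
W=world(c); m=(W[...,2]>.065)&(W[...,2]<.09)&(np.hypot(W[...,0]-.509,W[...,1]+.025)<.04); Q=W[m]; print(len(Q),Q.mean(0),np.percentile(Q[:,2],[5,50,95]))
E
python3 fit.py | tail -1
```

```text
clock: 6.0
position: [0.5113, -0.0151, 0.1509]
ee_rot: [0.977, 0.213, -0.0, -0.0]
ft_force: [0.3, -0.0, -0.6]
grip_width: 0.001
grasp_force: 0.0
clock: 6.42
position: [0.5113, -0.0149, 0.293]
ee_rot: [0.977, 0.213, 0.0, 0.0]
ft_force: [0.9, -0.3, 0.5]
grip_width: 0.002
grasp_force: 0.0
clock: 6.83
position: [0.4257, -0.1924, 0.291]
ee_rot: [0.977, 0.213, -0.0, -0.0]
ft_force: [0.8, -1.0, -0.1]
grip_width: -0.001
grasp_force: 0.0
clock: 7.17
position: [0.392, -0.2631, 0.2907]
ee_rot: [0.978, 0.211, -0.0, -0.0]
ft_force: [0.3, 1.3, 0.0]
grip_width: -0.003
grasp_force: 0.0
935 [ 0.50809458 -0.02482443  0.07611384] [0.07243415 0.07546912 0.0804862 ]
C [ 0.59497623 -0.03957462] lids [ 0.59524844 -0.0397238 ] seat mod60 19.608154503180888 1.766067275087651e-05 1946
```

View pics/s6c.png

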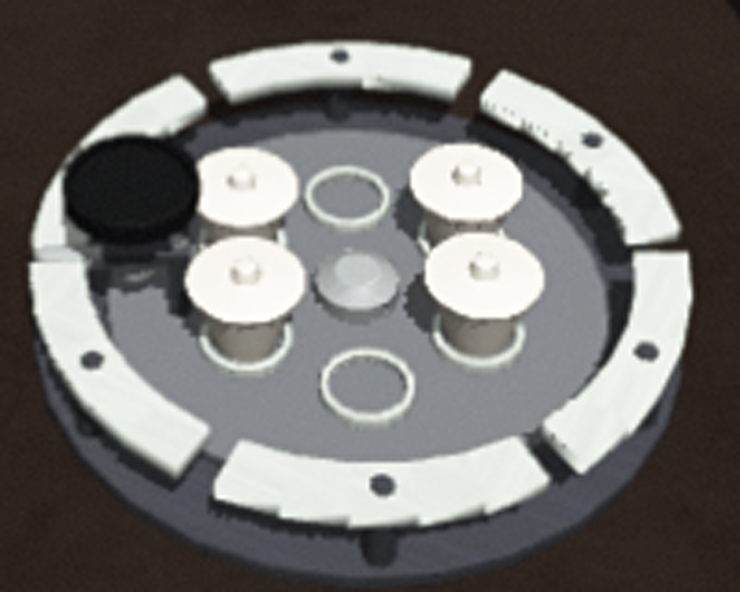

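The cap floor is back at 75 mm with its rim at 80 mm, so the plunger is fully up. The tooth fills the next hole, at about (60,252) in the crop. The crucibles are seated and the robot is clear.

```bash
python3 -c "
from workcell import manip
print(manip.hand_in())"
```

```text
the job is handed in; nothing more can be done
None
```

The carousel was moved one place clockwise and handed in: the tooth is up in the next hole, all four crucibles are in their seats, and the arm is clear after about 7 s of robot time.

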